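# Check the filter plate against the light panel

## Task

Take the weight off the filter housing's flap and hang it by its red handle on the double hook, then lift the flap right up so that it stays standing open. Draw the filter plate out of the slot beneath and finish holding it upright, still and clear of everything in front of the middle of the light panel's white face, about 6 cm from it, with the plate's broad face parallel to the panel: do not put it down or let go. Leave the other things on the bench where they are.

Things in the scene. Friction and masses are not known exactly. Their poses are not given: they have to be found in the camera images.
- unit: Filter housing, a white fixed box 140 (x) x 150 (y) x 105 mm high, standing on the bench; origin at the centre of its underside, x towards its hinge (away from the robot), y to its left, z up; its yaw varies. Walls 6 mm. Open at the top under the flap; inside, a slot across y at the centre (x = 0) holds the filter plate.
- flap (a joint): Blue flap that covers the housing, 150 mm wide, 6 mm thick, hinged on the housing's far (+x) top edge along y. Value in rad: 0 shut (flat), 1.57 upright, stop at 1.85. A stiff friction hinge (0.14 N m, flap 0.15 kg): it stays at whatever angle it is left.
- flap_tab (a point): Grip point in the orange lift tab on the flap's front edge, 168 mm from the hinge line and (shut) 4 mm above it: a flat tongue in the flap's plane, 20 mm wide (y), 8 mm thick, its end 12 mm beyond the point; the housing's front wall is 28 mm behind the point. Moves with the flap; between fingers closing along y on its sides the tab can turn as the flap swings.
- flap_hinge (a point): Middle of the flap's hinge line, 105 mm above the bench, at x = +70 mm of the housing; the hinge axis is the housing's y.
- weight: Loose hold-down weight (about 0.3 kg) on the shut flap: steel block 50 (x) x 120 (y) x 20 mm with an upright red handle bar along y. Origin at the centre of its underside, z up. Bar 8 mm thick (x), 120 mm long (y), 12 mm high, its centre 106 mm above the origin, on two 8 mm legs at y = +-56 mm; free beneath for 80 mm.
- weight_bar (a point): Middle of the underside of the weight's red handle bar (100 mm above the weight's origin). This comes to rest on hook_seat.
- hook: Fixed double hook stand; origin on the bench under the troughs, x to its post, y left; yaw varies. Post at x = +72 mm, 180 mm high. Two upturned 8 mm round prongs at y = +-38 mm reach from the post to -x, open at the -x end; flat troughs (x -14 to +14 mm), top 150 mm above the bench; tips (x = -25 mm) rise to 170 mm. Bring the bar along y over the tips from -x, legs outside the prongs, then lower it.
- hook_seat (a point): Middle between the two troughs, 150 mm above the bench: where the middle of the underside of the weight's handle bar belongs. Axes as the hook stand.
- plate: Loose filter plate (about 80 g) upright in the housing's slot: black frame 12 (x) x 110 (y) x 64 mm high, white pleated core; green pull tab on top 8 mm thick (x), 40 mm wide (y), from 64 to 95 mm above its underside. Origin at its underside's centre, x normal to the broad face, z up. It stands 8 mm above the bench in side channels 60 mm high (2 mm play): draw it straight up at least 70 mm.
- plate_tab (a point): Grip point in the plate's green pull tab, 80 mm above the plate's underside; the tab is 8 mm thick along the plate's x. Free for 58 mm in front and behind inside the housing.
- plate_mid (a point): Centre of the plate's white core, 32 mm above its underside (48 mm below plate_tab).
- panel: Fixed light panel: upright aluminium plate with bright white front, 140 mm wide (y), from 35 to 175 mm above the bench, 14 mm thick, on a black foot; origin on the bench under its white face, x points through the face to its back, so the white face looks to -x; yaw varies.
- panel_face (a point): Centre of the white face, 105 mm above the bench, axes as the panel (-x points out of the white face).
- vial_1: Bystander: small glass vial, 25 x 52 mm, standing.
- beaker: Bystander: small beaker, 51 x 66 mm, standing.
- objective_case: Bystander: objective in a clear tube case, 35 x 55 mm, standing.
- foil_puck: Bystander: round metal sample puck, 31 x 11 mm.
Things that resemble listed ones, but are neither listed nor needed, are in the scene too. Leave any brown look-alike of the panel alone.

How it is judged:
By the outcome, as a careful person would: the job done as asked, in the order asked, and still so for the second after the job is handed in, while the arm keeps its last pose, push and grip.
It also fails if it takes over 70 s, if anything falls off the work surface, if the arm or the gripper's body presses on something with over 40 N, if the wrist force passes 120 N, or if a joint passes its speed limit or range.

## Robot

A 6-joint arm with a two-finger parallel gripper is mounted at the origin on a cart in front of the work surface, level with it; the furniture and walls round the work are solid. World frame = base frame: x ahead of the robot, y to its left, z up, the work surface at z = 0. Lengths are in m, angles in rad, forces in N, time in s.
With the tool pointing down it reaches from about 0.35 to 0.8 m from the base axis. Payload 7.3 kg.
Tool frame: the origin (TCP) lies between the finger pads; the fingertips stand 25 mm ahead of it and the grasp point (between the pads) lies 6 mm ahead of it (r.tip_extent is the distance from the TCP to the fingertips, in m); z points along the fingers, y is the line along which they close (so a half turn about z gives the same grasp; the last joint's range is limited). The gripper opens to 85 mm and grips with 20 to 120 N. Pads are 22 mm wide; open, the fingers measure 114 mm over their backs; the gripper's body (76 mm by 85 mm) begins 54 mm behind the grasp point. The pads swing forward as they close: fully open they stand 13 mm farther back than shut.
Start: joints at [-1.454, 0.342, 1.524, -0, 1.275, -0.146], TCP at [0.136, -0.507, 0.256] pointing down, gripper open.
Joint ranges: [-2.53, 2.53], [-0.77, 2.02], [0.04, 2.7], [-1, 4.14], [0.28, 2.66], [-3.11, 3.11]. Speed limits (rad/s): [2.57, 2.57, 3.14, 3.14, 3.14, 3.14].

## Interface

Orientations are given as a unit quaternion [x, y, z, w].
In Python, from workcell import r, command_gripper, optics gives the robot as it stands. The module is installed in compiled form; this text tells all that it offers. Calls block until the motion is done:
- r.reach(position, orientation): joint-space move of the TCP to a pose.
- r.move_straight(position, orientation=None, speed=0.15, max_force=None): straight line of the TCP; orientation=None keeps the orientation; speed is the mean speed in m/s. With max_force (N) it stops when the force on the tool has changed by that much, and returns True; else False.
- r.movej(angles): joint-space move.
- command_gripper(opening, force=None): finger opening in m; force is the grip in N (None keeps the last); returns when the fingers have stopped.
- r.hold(seconds).
- r.solve_ik(position, orientation): joint angles nearest the present ones, or None.
- r.read_state(): the state.
- optics.get_image(name): name is "side" or "top"; returns (picture, depth): 480x640x3 uint8, red, green, blue; 480x640 float32, m along the optical axis (not along the pixel's ray), 0 where there is no reading.
- optics.camera_model(name): a dict with "K" (3x3 intrinsics, pixels), "R" (3x3) and "t" (3): a world point X has camera coordinates R X + t. Camera axes: x right, y down, z forward; pixel columns grow to the right and rows downward; lengths in m; the calibration is good to about 2 mm. A picture is of the moment at which its call begins. camera_model takes no time and is no camera call.
A pose or a line that the arm cannot do raises r.PlanningError and nothing moves.
- r.finish_job(): hands the job in; it is judged then, once.
The state is a dict: "time_s": time; "joint_positions": joint angles; "dq": joint speeds; "tau": joint torques, N m; "eef_pos": TCP position; "eef_rot": TCP orientation; "contact_force": force on the tool from outside, world axes, zero at the start; "torque": the same for the moment, N m; "grip_width": finger opening in m; "grip_force": force on a finger pad.
Only numpy, scipy, OpenCV 4.12 (cv2) and the standard library are available. Lean on these libraries where they do the work, as an engineer would, in place of code of your own. Each camera call takes 0.05 s, during which the arm holds its last target. There are 200 camera calls.

## Working session

There is one attempt and no reset: what is moved stays moved. The work goes in short steps, each a Python script; the robot and the scene stay as the last script left them, time stands still between calls to the robot, and variables do not carry over. Pictures are saved under pics/ and viewed, at most 10 in all, crops included, and the job is handed in when it is done.

```bash
mkdir -p pics; python3 - <<'E'
from workcell import r, optics
import cv2, numpy as np
for n in("top","side"):
    im,d=optics.get_image(n); cv2.imwrite(f"pics/{n}0.png",im[:,:,::-1]); np.savez(f"pics/{n}0.npz",im=im,d=d,**optics.camera_model(n))
    m=optics.camera_model(n); print(n,m["K"].tolist(),(-m["R"].T@m["t"]).round(3),m["R"].round(2).tolist())
s=r.read_state();print(s["eef_rot"],s["time_s"],r.tip_extent)
E
```

```text
top [[591.2620851649963, 0.0, 314.5085532876447], [0.0, 591.2620851649963, 234.2834739426065], [0.0, 0.0, 1.0]] [ 0.388 -0.013  1.384] [[-0.01, -1.0, -0.0], [-0.99, 0.01, -0.11], [0.11, -0.0, -0.99]]
side [[460.8966504284632, 0.0, 318.85018327489615], [0.0, 460.8966504284632, 245.91831091239825], [0.0, 0.0, 1.0]] [ 0.455 -0.833  0.645] [[1.0, -0.05, -0.0], [-0.03, -0.53, -0.85], [0.04, 0.85, -0.53]]
[ 9.91379292e-01  1.31021569e-01 -3.43322554e-06 -6.69682585e-04] 0.1 0.025
```

View pics/top0.png

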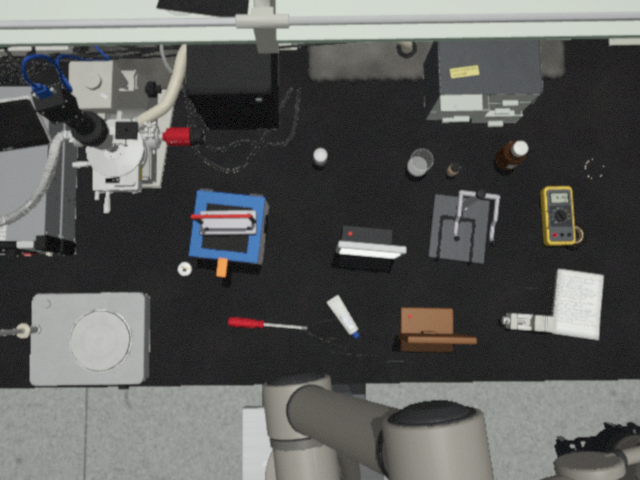

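View pics/side0.png

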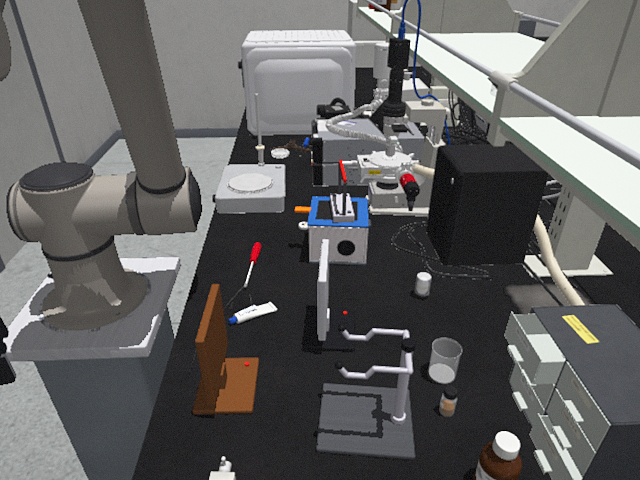

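The housing is at top (230,228), the hook at (470,215) and the white panel at (370,250). There are two panel-like objects: the white one at top (370,250) and the brown one at (437,340). The white one fits, and the brown one is the look-alike to leave alone. I'll enlarge all three targets.

```bash
python3 - <<'E'
import cv2, numpy as np
im=cv2.imread("pics/top0.png")
a=[cv2.resize(im[y:y+100,x:x+100],(400,400)[:2],interpolation=cv2.INTER_CUBIC) for x,y in((180,185),(320,205))]
b=cv2.resize(im[180:280,420:520],(400,400),interpolation=cv2.INTER_CUBIC)
cv2.imwrite("pics/c1.png",np.hstack(a)); cv2.imwrite("pics/c2.png",b)
E
```

```text
(no output)
```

View pics/c1.png

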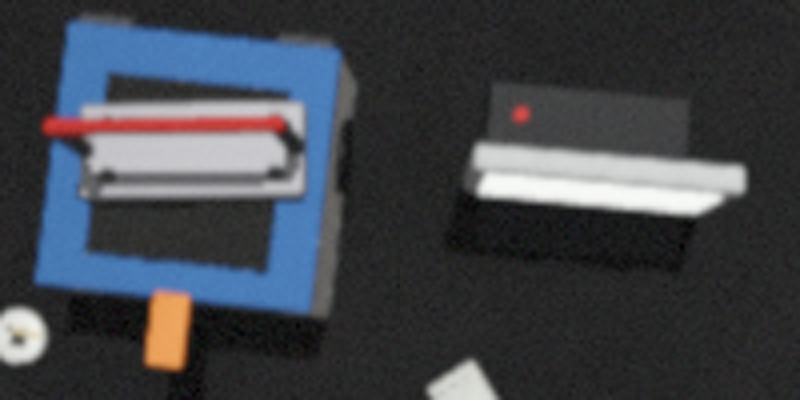

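View pics/c2.png

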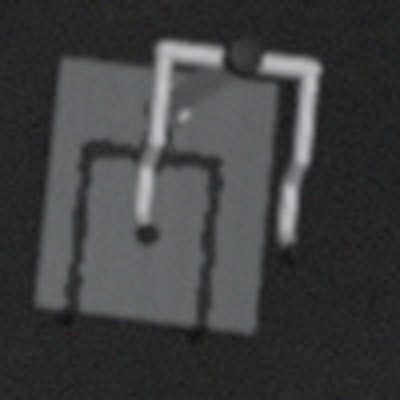

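```bash
cat > h.py <<'E'
import numpy as np
from scipy.spatial.transform import Rotation as Rot
def load(n): return np.load(f"pics/{n}.npz")
def plane(f,u,v,z):
    R,t,K=f["R"],f["t"],f["K"]; c=-R.T@t; d=R.T@np.linalg.inv(K)@[u,v,1]
    return c+d*(z-c[2])/d[2]
def pix(f,u,v):
    d=f["d"][int(round(v)),int(round(u))]; R,t,K=f["R"],f["t"],f["K"]
    return R.T@(np.linalg.inv(K)@[u,v,1]*d-t)
def quat(yaw,pitch=0.):
    """tool down, closing axis (tool y) at world yaw; pitch leans the tool"""
    y=np.array([np.cos(yaw),np.sin(yaw),0]); z=np.array([0,0,-1.]); x=np.cross(y,z)
    return (Rot.from_rotvec(pitch*y)*Rot.from_matrix(np.c_[x,y,z])).as_quat()
E
python3 - <<'E'
from h import *
f=load("top0")
def P(name,o,pts,z):
    out=[]
    for (a,b) in pts:
        u,v=o[0]+a/4-.375,o[1]+b/4-.375; out.append(plane(f,u,v,z)); print(name,(round(u),round(v)),out[-1].round(4),"depth",pix(f,u,v).round(3))
    return np.array(out)
deg=lambda v:np.degrees(np.arctan2(v[1],v[0])).round(1)
c=P("flap",(180,185),[(68,20),(342,48),(312,315),(35,283)],.109); print(c.mean(0),deg(c[0]-c[1]),deg(c[3]-c[2]),deg(c[0]-c[3]),deg(c[1]-c[2]),[np.linalg.norm(c[i]-c[i-1]).round(3) for i in range(4)])
c=P("tab",(180,185),[(175,294),(167,368)],.111)
c=P("bar",(180,185),[(46,127),(282,124)],.222); print(c.mean(0),deg(c[0]-c[1]),np.linalg.norm(c[0]-c[1]))
c=P("block",(180,185),[(82,103),(304,103),(304,192),(82,198)],.132); print(c.mean(0),deg(c[0]-c[1]),[np.linalg.norm(c[i]-c[i-1]).round(3) for i in range(4)])
c=P("panel",(320,205),[(75,170),(345,192),(75,145),(345,165)],.175); print(c[:2].mean(0),deg(c[0]-c[1]),deg(c[2]-c[3]),np.linalg.norm(c[0]-c[1]))
c=P("hooktip",(420,180),[(147,235),(288,255)],.170);print(c.mean(0),deg(c[0]-c[1]),np.linalg.norm(c[0]-c[1]))
c=P("hookback",(420,180),[(165,48),(315,65)],.165);print(c.mean(0),deg(c[0]-c[1]),np.linalg.norm(c[0]-c[1]))
P("post",(420,180),[(245,57)],.18)
E
```

```text
flap (197, 190) [0.6353 0.2416 0.109 ] depth [0.656 0.263 0.001]
flap (265, 197) [0.6178 0.0917 0.109 ] depth [0.637 0.101 0.001]
flap (258, 263) [0.472  0.1085 0.109 ] depth [0.477 0.115 0.04 ]
flap (188, 255) [0.4913 0.2581 0.109 ] depth [ 0.5    0.281 -0.001]
[0.55408006 0.17496459 0.109     ] 83.3 82.7 -6.5 -6.5 [np.float64(0.145), np.float64(0.151), np.float64(0.147), np.float64(0.151)]
tab (223, 258) [0.4842 0.1821 0.111 ] depth [0.484 0.182 0.113]
tab (221, 277) [0.4444 0.1862 0.111 ] depth [0.449 0.203 0.004]
bar (191, 216) [0.5596 0.2294 0.222 ] depth [0.559 0.229 0.225]
bar (250, 216) [0.5596 0.1123 0.222 ] depth [0.559 0.112 0.224]
[0.55958617 0.17086502 0.222     ] 90.0 0.11706034809308764
block (200, 210) [0.5856 0.2291 0.132 ] depth [0.589 0.234 0.109]
block (256, 210) [0.5841 0.1103 0.132 ] depth [0.587 0.112 0.111]
block (256, 233) [0.5361 0.1104 0.132 ] depth [0.537 0.111 0.121]
block (200, 234) [0.5345 0.2286 0.132 ] depth [0.537 0.233 0.111]
[0.56006713 0.16959384 0.132     ] 89.2 [np.float64(0.051), np.float64(0.119), np.float64(0.048), np.float64(0.118)]
panel (338, 247) [ 0.4988 -0.0636  0.175 ] depth [ 0.499 -0.064  0.175]
panel (406, 253) [ 0.4857 -0.2018  0.175 ] depth [ 0.499 -0.228  0.005]
panel (338, 241) [ 0.5117 -0.0639  0.175 ] depth [ 0.53  -0.071 -0.   ]
panel (406, 246) [ 0.4996 -0.2022  0.175 ] depth [ 0.516 -0.23  -0.003]
[ 0.49226557 -0.13270269  0.175     ] 84.6 85.0 0.1387832108529248
hooktip (456, 238) [ 0.5142 -0.3077  0.17  ] depth [ 0.514 -0.307  0.174]
hooktip (492, 243) [ 0.5029 -0.38    0.17  ] depth [ 0.503 -0.38   0.169]
[ 0.50856639 -0.34382362  0.17      ] 81.1 0.07314281176486982
hookback (461, 192) [ 0.6129 -0.3223  0.165 ] depth [ 0.613 -0.322  0.167]
hookback (498, 196) [ 0.6029 -0.4003  0.165 ] depth [ 0.602 -0.398  0.172]
[ 0.60789549 -0.36127674  0.165     ] 82.7 0.07862779094349129
post (481, 194) [ 0.6049 -0.3596  0.18  ] depth [ 0.604 -0.358  0.184]
```

All sizes fit the spec: flap 147–151 mm, bar 117 mm at z≈0.224, prongs 73–78 mm apart, panel 139 mm wide. Next is the weight.

```bash
cat >> h.py <<'E'
from workcell import r, command_gripper, optics
def best(p,yaw):
    q0=np.array(r.read_state()["joint_positions"]); c=[]
    for y in (yaw,yaw+np.pi):
        s=r.solve_ik(p,quat(y))
        if s is not None: c.append((abs(np.array(s)-q0).max(),y))
    return quat(min(c)[1])
def st(m=""):
    s=r.read_state(); print(m,"t%.1f"%s["time_s"],np.round(s["eef_pos"],4),"F",np.round(s["contact_force"],1),"w%.4f"%s["grip_width"],"g%.0f"%s["grip_force"],np.round(s["joint_positions"],2))
def shot(n):
    import cv2
    im,d=optics.get_image(n.rstrip("0123456789")); cv2.imwrite(f"pics/{n}.png",im[:,:,::-1]); np.savez(f"pics/{n}.npz",im=im,d=d,**optics.camera_model(n.rstrip("0123456789")))
E
python3 - <<'E'
from h import *
q=best([.56,.171,.32],np.radians(-.3)); print(q)
r.reach([.56,.171,.32],q); st("above")
command_gripper(.05,60)
print(r.move_straight([.56,.171,.2255],max_force=15)); st("down")
command_gripper(0,60); st("grip")
r.move_straight([.56,.171,.34]); r.hold(.2); st("lift"); shot("side1")
for y in(-.3,-8.5): print(r.solve_ik([.415,-.33,.34],best([.415,-.33,.34],np.radians(y))))
E
```

```text
[0.70895556 0.70525316 0.         0.        ]
above t2.9 [0.5602 0.1702 0.3199] F [-0.5 -0.5 -0. ] w0.0851 g0 [ 0.16  0.42  1.23 -0.    1.49  0.17]
False
down t4.2 [0.5605 0.1711 0.2264] F [-0.6  0.3  0.2] w0.0500 g0 [ 0.17  0.48  1.4  -0.    1.27  0.17]
grip t4.6 [0.5601 0.1711 0.2263] F [-1.9 -0.1  5.2] w0.0068 g60 [0.17 0.48 1.4  0.   1.27 0.17]
lift t5.7 [0.5598 0.1709 0.339 ] F [-0.4 -0.2 -3.8] w0.0067 g59 [ 0.17  0.41  1.19 -0.    1.54  0.17]
[-8.16392037e-01  3.01333107e-01  1.35241226e+00 -4.44089210e-16
  1.48784729e+00 -8.11156049e-01]
[-8.16392037e-01  3.01333107e-01  1.35241226e+00 -4.44089210e-16
  1.48784729e+00 -6.68039051e-01]
```

View pics/side1.png

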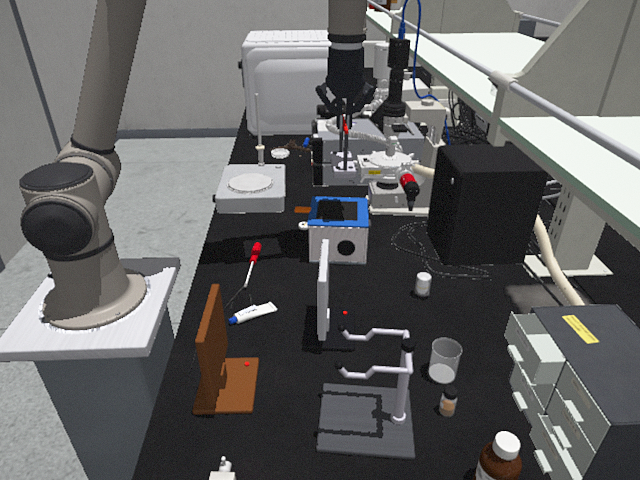

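The weight hangs level in the gripper and the flap is clear. Next I'll bring it to the hook.

```bash
python3 - <<'E'
from h import *
a=np.radians(-8.5); ux=np.array([np.cos(a),np.sin(a),0]); seat=np.array([.5335,-.348,0])
p=lambda x,z: seat+x*ux+[0,0,z]
q=best(p(-.12,.34),a)
r.reach(p(-.12,.34),q); st()
r.move_straight(p(-.12,.20)); st()
print(r.move_straight(p(0,.20),max_force=12)); st("over"); shot("side2"); shot("top2")
import cv2
s=cv2.imread("pics/side2.png"); t=cv2.imread("pics/top2.png")
cv2.imwrite("pics/m2.png",np.hstack([cv2.resize(s[240:480,260:460],(400,480)),cv2.resize(t[150:270,420:520],(400,480))]))
E
```

```text
t7.7 [ 0.4154 -0.3296  0.3401] F [ 0.3 -0.6 -3.2] w0.0068 g59 [-0.82  0.3   1.35  0.    1.49 -0.67]
 t8.8 [ 0.4153 -0.3305  0.2009] F [ 0.1 -0.2 -3.6] w0.0065 g59 [-0.82  0.4   1.59  0.    1.14 -0.67]
False
over t9.7 [ 0.5329 -0.3479  0.2   ] F [ 0.4  0.2 -3.3] w0.0069 g59 [-0.7   0.59  1.27 -0.    1.28 -0.55]
```

View pics/m2.png

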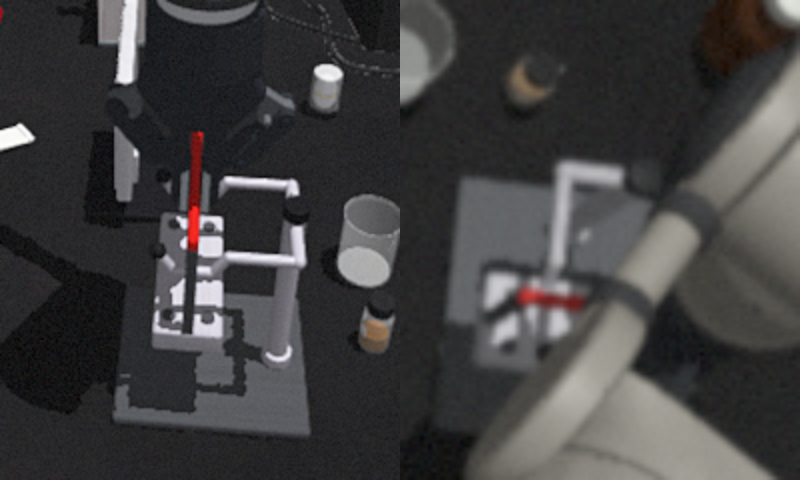

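The bar sits over the troughs, between tips and post, with the legs outside the prongs: the near prong tip is at montage (158,250) and the near leg at (190,290). Lowering now.

```bash
python3 - <<'E'
from h import *
a=np.radians(-8.5); ux=np.array([np.cos(a),np.sin(a),0]); seat=np.array([.5335,-.348,0])
p=lambda x,z: seat+x*ux+[0,0,z]
print(r.move_straight(p(0,.158),speed=.06,max_force=2.5)); st("seat")
command_gripper(.035); st("open")
r.move_straight(p(0,.30)); r.hold(.1); st("up"); shot("side3")
import cv2
s=cv2.imread("pics/side3.png"); cv2.imwrite("pics/m3.png",cv2.resize(s[270:470,280:460],(540,600)))
E
```

```text
True
seat t10.4 [ 0.5331 -0.3478  0.1652] F [-0.7  0.   3.4] w0.0064 g60 [-0.7   0.62  1.32 -0.    1.2  -0.55]
open t10.8 [ 0.5326 -0.3473  0.1643] F [-0.2  0.3 -0.1] w0.0349 g0 [-0.7   0.62  1.32 -0.    1.2  -0.55]
up t11.9 [ 0.5332 -0.3477  0.2987] F [ 0.1  0.9 -1.1] w0.0347 g0 [-0.7   0.53  1.1  -0.    1.51 -0.55]
```

View pics/m3.png

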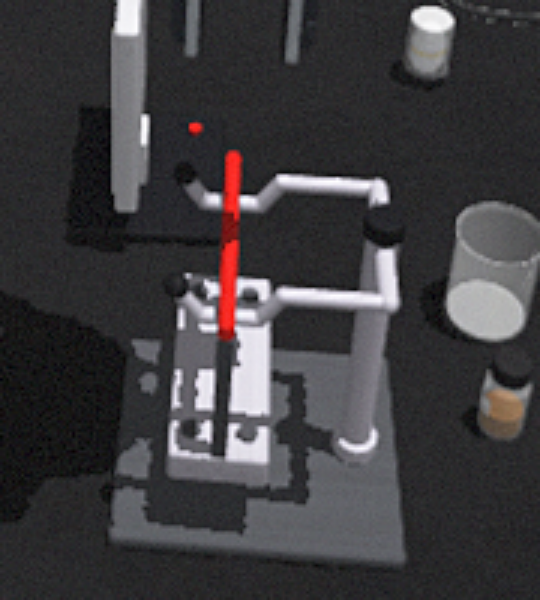

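The bar rests in both troughs, at (235,210) and (228,315) in the crop. Now the flap.

```bash
python3 - <<'E'
from h import *
a=np.radians(-6.6); ux=np.array([np.cos(a),np.sin(a),0]); z=np.array([0,0,1.]); H=np.array([.6235,.1655,.105])
def P(th,dz=.005): return H+.168*(-np.cos(th)*ux+np.sin(th)*z)+.004*(np.sin(th)*ux+np.cos(th)*z)+[0,0,dz]
q=best(P(0)+[0,0,.15],a+np.pi/2)
for th in(0,.8,1.7): print(r.solve_ik(P(th),q))
r.reach(P(0)+[0,0,.2],q); command_gripper(.045,25)
print(r.move_straight(P(0),max_force=10)); st("down")
command_gripper(0,25); st("grip")
for th in np.linspace(0,1.68,9)[1:]:
    if r.move_straight(P(th),speed=.12,max_force=25): print("STOP",th); break
st("open"); shot("side4"); shot("top4")
import cv2
s=cv2.imread("pics/side4.png"); t=cv2.imread("pics/top4.png")
cv2.imwrite("pics/m4.png",np.hstack([cv2.resize(s[80:280,260:420],(400,500)),cv2.resize(t[130:290,160:288],(400,500))]))
E
```

```text
[ 2.28859936e-01  4.52829338e-01  1.80073325e+00 -4.44089210e-16
  8.88030063e-01 -1.22674466e+00]
[ 1.95002942e-01  3.89365905e-01  1.51844884e+00 -4.44089210e-16
  1.23377791e+00 -1.26060165e+00]
[ 1.30992148e-01  6.08448283e-01  1.03430508e+00 -4.44089210e-16
  1.49883929e+00 -1.32461245e+00]
False
down t15.6 [0.4571 0.1849 0.1147] F [-0.2  0.4 -0.5] w0.0452 g0 [ 0.23  0.45  1.8   0.    0.89 -1.23]
grip t16.0 [0.4575 0.1892 0.1153] F [-1.8 24.1  1. ] w0.0190 g31 [ 0.23  0.45  1.8   0.01  0.89 -1.23]
open t19.5 [0.6461 0.1668 0.2777] F [ 2.2 14.1  2.3] w0.0190 g35 [ 0.14  0.6   1.04  0.01  1.49 -1.32]
```

View pics/m4.png

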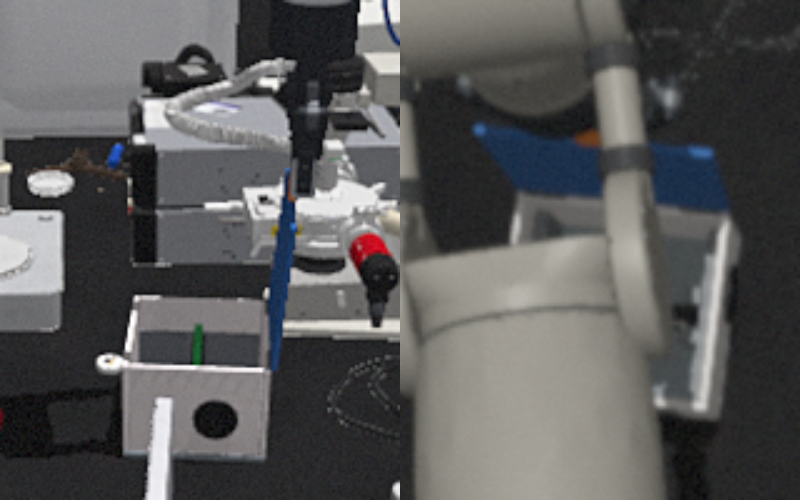

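The flap stands upright and the green tab is visible in the open box. I'll release it, clear the view and measure the tab.

```bash
python3 - <<'E'
from h import *
s=r.read_state(); p=np.array(s["eef_pos"])
command_gripper(.05); r.move_straight(p+[0,-.002,.08]); st("up")
r.reach([.45,-.25,.36],best([.45,-.25,.36],np.radians(-6.6))); st(); shot("top5"); shot("side5")
import cv2
s=cv2.imread("pics/side5.png"); t=cv2.imread("pics/top5.png")
cv2.imwrite("pics/m5.png",np.hstack([cv2.resize(s[140:280,290:390],(400,560)),cv2.resize(t[150:290,180:280],(400,560),interpolation=cv2.INTER_CUBIC)]))
f=load("top5"); hsv=cv2.cvtColor(f["im"],cv2.COLOR_RGB2HSV)
m=cv2.inRange(hsv,(45,100,40),(80,255,255)); m[:, :180]=0;m[:,290:]=0; m[:180]=0;m[290:]=0
v,u=np.nonzero(m); c=cv2.minAreaRect(np.c_[u,v].astype(np.float32)); print(len(u),c,plane(f,*c[0],.103))
f2=load("side5"); m=cv2.inRange(cv2.cvtColor(f2["im"],cv2.COLOR_RGB2HSV),(45,100,40),(80,255,255));m[:140]=0;m[280:]=0;m[:,:290]=0;m[:,390:]=0
v,u=np.nonzero(m); print(len(u),u.mean(),v.mean(),[pix(f2,x,y).round(3).tolist() for x,y in list(zip(u,v))[::max(1,len(u)//6)]])
E
```

```text
up t20.7 [0.6457 0.1647 0.3567] F [ 0.6  0.3 -0. ] w0.0500 g0 [ 0.13  0.59  0.86 -0.    1.7  -1.32]
 t22.4 [ 0.4506 -0.2494  0.36  ] F [-0.   0.8 -0.1] w0.0501 g0 [-0.65  0.26  1.35  0.    1.53 -0.54]
79 ((228.46311950683594, 226.90574645996094), (19.19357681274414, 4.2551798820495605), 5.19442892074585) [0.55290183 0.17251375 0.103     ]
60 338.6666666666667 217.91666666666666 [[0.554, 0.191, 0.104], [0.555, 0.175, 0.105], [0.549, 0.16, 0.104], [0.554, 0.16, 0.099], [0.549, 0.162, 0.089], [0.554, 0.158, 0.086]]
```

View pics/m5.png

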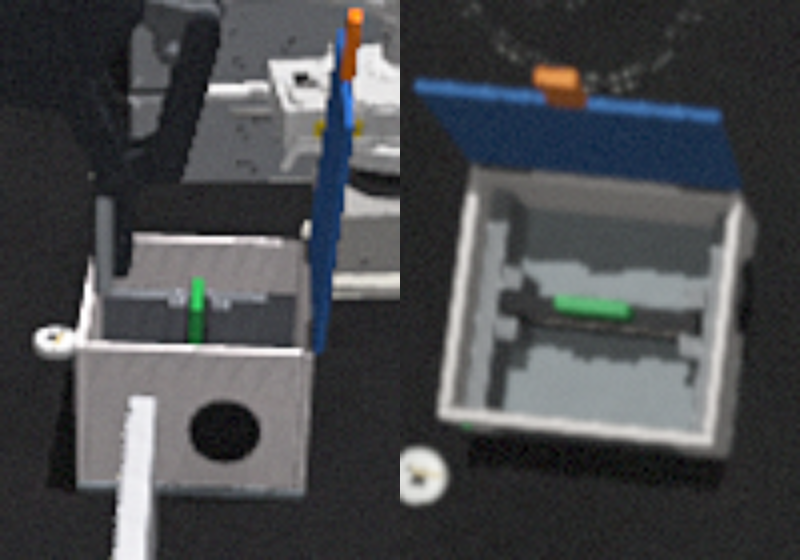

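The flap stays upright. The tab is at (0.5535, 0.174), top view and side depth agreeing. Now I'll draw the plate out.

```bash
python3 - <<'E'
from h import *
a=np.radians(-6.3); p=np.array([.5537,.174,0]); q=best(p+[0,0,.3],a)
r.reach(p+[0,0,.3],q); command_gripper(.04,40)
print(r.move_straight(p+[0,0,.100],max_force=8)); st("down")
command_gripper(0,40); st("grip")
print(r.move_straight(p+[0,0,.19],speed=.08,max_force=15)); st("draw")
r.move_straight(p+[0,0,.32]); st("up")
b=np.radians(-5.2); t=np.array([.4325,-.127,0])
r.reach(t+[0,0,.32],best(t+[0,0,.32],b)); print(r.move_straight(t+[0,0,.165],speed=.1,max_force=12)); r.hold(.3); st("show")
shot("top6"); shot("side6")
import cv2
s=cv2.imread("pics/side6.png"); tt=cv2.imread("pics/top6.png")
cv2.imwrite("pics/m6.png",np.hstack([cv2.resize(s[140:360,240:400],(400,550)),cv2.resize(tt[180:345,300:420],(400,550),interpolation=cv2.INTER_CUBIC)]))
E
```

```text
False
down t25.8 [0.5542 0.1741 0.1008] F [ 0.5 -0.1 -0.2] w0.0402 g0 [ 0.17  0.6   1.56 -0.    0.98  0.28]
grip t26.2 [0.5541 0.1741 0.1006] F [ 0.  -0.4  3.4] w0.0071 g40 [ 0.17  0.6   1.56 -0.    0.98  0.28]
False
draw t27.5 [0.5533 0.1739 0.1893] F [-0.1 -0.1 -1.1] w0.0067 g40 [ 0.17  0.5   1.47 -0.    1.18  0.28]
up t28.5 [0.5533 0.1739 0.3189] F [-0.2 -0.2 -2.3] w0.0072 g40 [ 0.17  0.41  1.25 -0.    1.48  0.28]
False
show t31.8 [ 0.4326 -0.127   0.1652] F [-1.   1.  -0.7] w0.0072 g40 [-0.46  0.31  1.85  0.    0.98 -0.37]
```

View pics/m6.png

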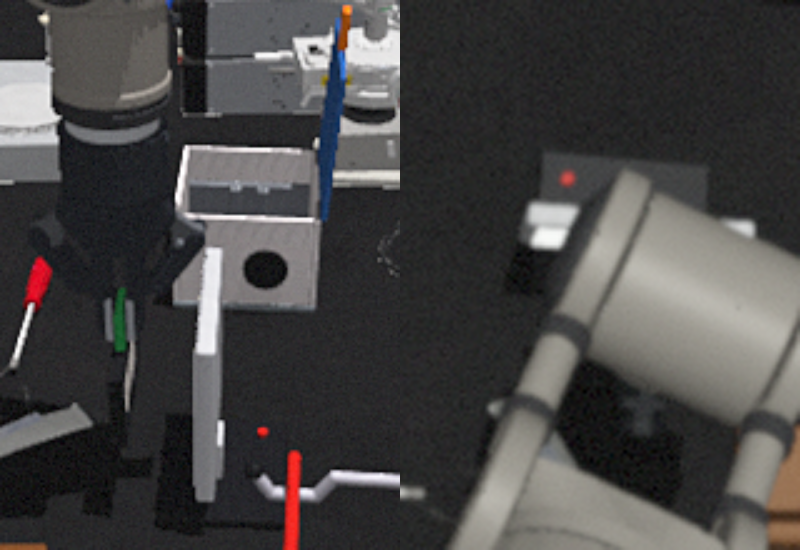

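The plate hangs upright left of the panel, at montage (125,390) against the panel at (208,380), and clear of it. I'll check the gap and tilt from depth.

```bash
python3 - <<'E'
from h import *
f=load("side6"); d=f["d"]; v,u=np.nonzero(d>0)
X=(np.linalg.inv(f["K"])@np.vstack([u,v,np.ones(len(u))])*d[v,u]-f["t"][:,None]).T@f["R"]
def box(lo,hi): return X[((X>lo)&(X<hi)).all(1)]
for n,lo,hi in(("plate",[.40,-.2,.05],[.465,-.05,.15]),("platelow",[.40,-.2,.068],[.465,-.05,.09]),("platehigh",[.40,-.2,.11],[.465,-.05,.135]),("panel",[.47,-.23,.06],[.53,-.04,.16])):
    B=box(lo,hi); print(n,len(B),np.percentile(B,[2,50,98],axis=0).round(3).tolist())
b=box([.40,-.2,.03],[.465,-.05,.15]); print("zmin",np.sort(b[:,2])[:8].round(3))
E
```

```text
plate 442 [[0.422, -0.179, 0.077], [0.431, -0.162, 0.112], [0.442, -0.077, 0.149]]
platelow 114 [[0.423, -0.179, 0.075], [0.435, -0.147, 0.082], [0.442, -0.076, 0.089]]
platehigh 82 [[0.422, -0.18, 0.111], [0.428, -0.178, 0.122], [0.436, -0.114, 0.134]]
panel 432 [[0.485, -0.201, 0.062], [0.492, -0.199, 0.113], [0.511, -0.072, 0.158]]
zmin [0.074 0.075 0.075 0.075 0.075 0.076 0.077 0.077]
```

```bash
python3 - <<'E'
from h import *
r.hold(.5); st(); print(r.finish_job())
E
```

```text
t32.4 [ 0.4325 -0.127   0.165 ] F [-1.1 -0.1 -1. ] w0.0072 g40 [-0.46  0.31  1.85 -0.    0.98 -0.37]
the job is handed in; nothing more can be done
None
```

The job is handed in at 32.4 s: the weight hangs on the double hook, the flap stands open, and the plate is held upright and still about 6 cm in front of the middle of the panel's white face.

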